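# Seat the grating disc on the food cutter by fingertip

### The job

The grating disc has been set loosely on the food cutter's drive shaft and is riding on the cross pin. With the fingertips, push one of its wings round until the slot under the hub finds the pin and the disc drops, then press down on the middle of the hub until the disc is fully home. Do not pinch, lift or tip the disc or force it down before it has dropped, and leave the butter and the two pastry rings where they are.

Things in the scene. Friction and masses are not known exactly. Their poses are not given: they have to be found in the camera images.
- cutter: Countertop food cutter, head off, fixed: white housing 206 x 200 mm, spout at its front reaching 140 mm from the axis at 75 to 120 mm height; on top a round open aluminium chamber, inner diameter 184 mm, outer 199, rim 130 mm up. A 20 mm shaft stands in its middle, top at z = 150 mm, hidden by the disc. Origin: on the shaft axis at worktop level; z up, x to its back (spout at -x), y to its left.
- disc: Loose steel grating disc, diameter 171 mm, 0.2 to 0.3 kg, teeth up to 3 mm high, black plastic hub. Origin: centre of the hub's underside; z up, plate top at z = 25 mm. The slot under the hub, 11 mm wide, 12 deep, runs along x: it fits the pin either way round. Origin at the cutter's z = 110 mm riding on the pin (turns freely both ways, under 2 N at a wing), 104 to 106 dropped over it, 100 mm fully home.
- drive_shaft (a joint): Angle of the shaft about the cutter's z in rad, counter-clockwise from above; at 0 the pin lies along the cutter's x. The gear train holds it and gives way only at about 0.6 N m (13 N at 45 mm from the axis), so a disc that has dropped over the pin suddenly resists turning.
- butter: Wrapped stick of butter, 33 x 120 x 32 mm, lying on the worktop on the cutter's right. Origin: centre of its underside.
- cutter_ring: Plain steel pastry ring, diameter 71 mm, 30 mm high, on the worktop on the cutter's left. Origin: centre of its underside.
- cutter_ring_small: Fluted steel pastry ring, diameter 55 mm, 30 mm high, on the worktop left and behind the cutter. Origin: centre of its underside.
- pin (a point): Middle of the cross pin through the shaft, hidden under the hub: 46 mm long, 7 mm thick, its top at the cutter's z = 110 mm. x axis along the pin; it turns with the shaft.
- seat (a point): Centre of the round seat on which the hub's foot rests when fully home: on the shaft axis, at the cutter's z = 100 mm. A rubber sealing ring on it holds the foot up at 104 to 106 mm until pushed down stiffly (about 8 N, the disc's weight included); then it stays down.
- wing_tip (a point): Outer end of one of the disc's two wings, at its top edge: 63 mm from the axis along the disc's x, 43 mm above the disc's origin. The wings are straight upright black ribs, 13 mm thick, 18 mm high above the plate, in one line through the hub along x; the other is its mirror image along -x.
- hub_top (a point): Centre of the flat top of the black hub cap, the place to press: 59 mm above the disc's origin, cap diameter 39 mm. Height above the worktop: 169 mm riding on the pin, 163 to 165 mm dropped over it, 159 mm fully home (plate then 5 mm below the chamber's rim).

How it is judged:
On the way:
1. the disc has been turned until its slot dropped over the cross pin (z of disc in the frame of cutter below 0.1075 m and angle between the x axis of disc and the x axis of pin, either way round below 0.25 rad), for 0.1 s.
At the end, for the whole second after the job is handed in: the disc is fully home: its foot within 1.5 mm of the seat, slot over the pin (wings within 0.25 rad of the pin), level within 0.05 rad, centred on the shaft within 4 mm, and at rest (z of disc in the frame of cutter between 0.097 and 0.1015 m and angle between the x axis of disc and the x axis of pin, either way round below 0.25 rad and angle between disc's own z axis and vertical below 0.05 rad and horizontal distance between disc and cutter below 0.004 m and linear speed of disc below 0.01 m/s and angular speed of disc below 0.1 rad/s); the robot touches nothing.
It fails at once if the disc is lifted (more than 6 mm above where it rides on the pin) (z of disc in the frame of cutter above 0.116 m).
It fails at once if the disc is tipped by more than 0.15 rad (angle between disc's own z axis and vertical above 0.15 rad).
It fails at once if the butter or a pastry ring is moved by more than 20 mm (distance of any of butter, cutter_ring, cutter_ring_small from where it was at the start of the episode above 0.02 m).
It fails at once if the disc is pinched or forced (over 40 N between the fingers and the disc) while it still rides on the pin (contact force between the fingers and disc above 40 N and z of disc in the frame of cutter above 0.108 m).
It also fails if it takes over 48 s, if anything falls off the work surface, if the arm or the gripper's body presses on something with over 40 N, if the wrist force passes 120 N, or if a joint passes its speed limit or range.

### The arm

A 7-joint arm with a two-finger parallel gripper is mounted at the origin on a cart in front of the work surface, level with it; the furniture and walls round the work are solid. World frame = base frame: x ahead of the robot, y to its left, z up, the work surface at z = 0. Lengths are in m, angles in rad, forces in N, time in s.
With the tool pointing down it reaches from about 0.35 to 0.775 m from the base axis. Payload 3.1 kg.
Tool frame: the origin (TCP) lies on the centre line of the jaws, within the pads' length; the fingertips stand 14 mm ahead of it and the grasp point (between the pads) lies 5 mm behind it; z points along the fingers, y is the line along which they close (so a half turn about z gives the same grasp; the last joint's range is limited). The gripper opens to 85 mm and grips with 20 to 120 N. Pads are 22 mm wide; open, the fingers measure 114 mm over their backs; the gripper's body (76 mm by 85 mm) begins 54 mm behind the grasp point. The pads swing forward as they close: fully open they stand 13 mm farther back than shut.
Start: joints at [1.289, 0.311, 0.014, 1.512, -0.004, 1.319, -0.027], TCP at [0.131, -0.534, 0.245] pointing down, gripper open.
Joint ranges: [-2.7, 2.7], [-0.3, 1.91], [-1.27, 1.3], [0.12, 2.57], [-1.44, 4.58], [0.2, 2.03], [-3.05, 3.05]. Speed limits (rad/s): [2.79, 2.79, 3.14, 3.14, 3.14, 3.14, 3.14].

### API

Orientations are given as [roll, pitch, yaw] about the fixed x, y, z axes, in that order (R = Rz(yaw) Ry(pitch) Rx(roll)).
In Python, from workcell import env, vision gives the robot as it stands. The module is installed in compiled form; this text tells all that it offers.
- The arm moves only by the shell command python3 -m pendant 'ROWS' [FORCE]. ROWS is JSON, a list of rows, each a list of 7 numbers: the turn, a rotation vector about the tool's x, y, z each as a share of pi rad, from -1 to 1, then the shift along the tool's x, y, z each as a share of 30 cm, from -1 to 1, then the gripper's target within -1 to 1 (fully open at 1, half-way at 0, shut at -1). A call has 1 to 5 rows; each row shifts and turns the commanded pose from where the row before left it, along the tool's axes as they then stand; what a row does not reach is not made up. A row lasts 1/12 s, in which the tool goes at most 41.7 mm and 7.16 degrees, less where a joint would pass 70% of its speed; a pose out of reach is approached as far as the arm can. A call with a number of a shift or a turn outside -1 to 1 is refused whole. A call with a gripper value outside its range is refused whole. The fingers move at their own pace and stop on an object; FORCE is the grip in N (left out, the last holds). Time passes only in rows, so rows that do not move let the fingers close. It gives the time, the measured TCP pose, the force, the opening and the grip force at its end, in the units of the state.
- env.get_obs(): the state, without advancing time (a new reading comes with each control period).
- vision.capture(name): name is "scene" or "top" or "wrist"; returns the picture (384x512x3 uint8, blue, green, red); there is no depth.
- vision.camera_info(name): a dict with "mtx" (3x3 intrinsics, pixels), "cam_to_world" (4x4, takes a point from camera to world coordinates); the wrist camera has in their place "hand_eye" (4x4, takes a point from camera to tool coordinates, whose origin is the TCP and whose axes are the flange's). Camera axes: x right, y up, looking along -z (the intrinsics and any distortion apply to the point x, -y, -z); pixel columns grow to the right and rows downward; lengths in m; the calibration is good to about 2 mm. A picture is of the moment at which its call begins: read the wrist's pose just before it. camera_info takes no time and is no camera call.
- env.sign_off(): hands the job in; it is judged then, once.
The state is a dict: "t": time; "joint_positions": joint angles; "dq": joint speeds; "effort": joint torques, N m; "ee_pos": TCP position; "tool_rot": TCP orientation; "ft_force": force on the tool from outside, world axes, zero at the start; "moment": the same for the moment, N m; "gripper_width": opening from 0.0 (shut) to 1.0 (fully open); "finger_force": force on a finger pad.
Only numpy, scipy, OpenCV 4.12 (cv2) and the standard library are available. Lean on these libraries where they do the work, as an engineer would, in place of code of your own. Each camera call takes 0.05 s, during which the arm holds its last target. There are 200 camera calls.

## Working session

There is one attempt and no reset: what is moved stays moved. The work goes in short steps, Python scripts to look and compute and a shell command to move; the robot and the scene stay as the last step left them, time stands still between calls to the robot, and variables do not carry over. Pictures are saved under pics/ and viewed, at most 10 in all, crops included, and the job is handed in when it is done.

```bash
mkdir -p pics
python3 - <<'E'
from workcell import env, vision
import cv2,numpy as np
for n in("scene","top"):
    cv2.imwrite(f"pics/{n}0.png",vision.capture(n))
    i=vision.camera_info(n);print(n,{k:np.round(v,4).tolist() if not isinstance(v,str) else v for k,v in i.items()})
print(vision.camera_info("wrist"))
o=env.get_obs();print(o)
E
```

```text
scene {'mtx': [[389.5028, 0.0, 258.9377], [0.0, 389.5028, 189.427], [0.0, 0.0, 1.0]], 'cam_to_world': [[-0.8215, 0.3848, -0.4208, 0.1811], [-0.5701, -0.5667, 0.5948, 0.5849], [-0.0095, 0.7285, 0.6849, 0.7437], [0.0, 0.0, 0.0, 1.0]]}
top {'mtx': [[396.6696, 0.0, 253.2948], [0.0, 396.6696, 189.3278], [0.0, 0.0, 1.0]], 'cam_to_world': [[0.0075, 0.9725, -0.2327, 0.3342], [-1.0, 0.0071, -0.0027, 0.0801], [-0.001, 0.2327, 0.9725, 1.0321], [0.0, 0.0, 0.0, 1.0]]}
{'mtx': array([[274.15606804,   0.        , 259.5984905 ],
       [  0.        , 274.15606804, 188.6126233 ],
       [  0.        ,   0.        ,   1.        ]]), 'hand_eye': array([[ 1.74646462e-04,  9.49497633e-01,  3.13774146e-01,
         8.04548082e-02],
       [ 9.99999985e-01, -1.63635991e-04, -6.14278574e-05,
         6.74977763e-04],
       [-6.98086198e-06,  3.13774152e-01, -9.49497647e-01,
        -1.29584945e-01],
       [ 0.00000000e+00,  0.00000000e+00,  0.00000000e+00,
         1.00000000e+00]])}
{'t': 0.1, 'joint_positions': array([ 1.28931935,  0.31167178,  0.01395779,  1.51288614, -0.00436669,
        1.31920137, -0.02723299]), 'dq': array([-4.73486453e-05, -1.70132621e-03, -1.49920002e-03, -2.59928581e-03,
        3.03688008e-04, -1.52043061e-03,  3.27936137e-04]), 'effort': array([ 6.45616801e-04, -3.80856156e+01,  1.46691604e-01, -2.31243610e+01,
        1.23201220e-02,  8.07837001e-03, -5.32742618e-06]), 'ee_pos': array([ 0.13049172, -0.53365785,  0.24431954]), 'tool_rot': array([-3.13945906e+00,  1.11292121e-04,  2.39862507e-01]), 'ft_force': array([-0.15242554,  0.90319791, -0.57934737]), 'moment': array([-0.01347917,  0.03726229,  0.02339506]), 'finger_force': 0.0, 'gripper_width': 0.9987468080271165}
```

View pics/scene0.png

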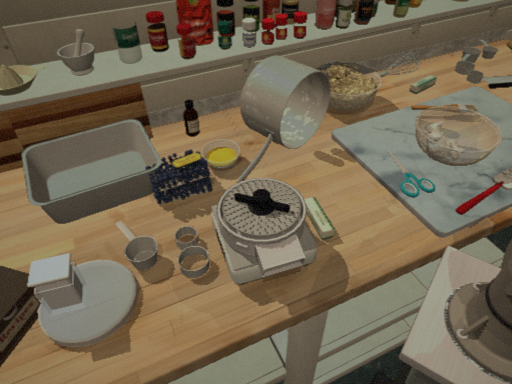

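View pics/top0.png

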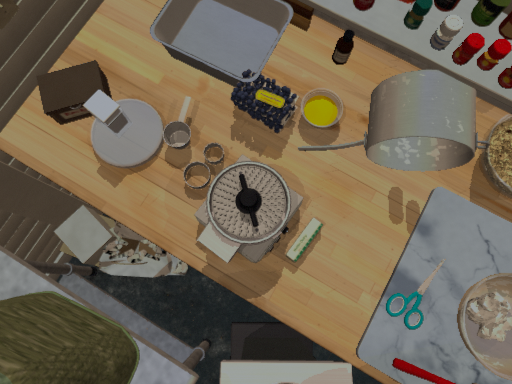

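The scene view shows the cutter with its black wing bar at about (262,202). In the top view the hub is at about (248,201) and the bar runs from (241,176) to (254,226). I'll zoom in on both.

Run:
```python
import cv2,numpy as np
a=cv2.imread("pics/scene0.png")[165:290,205:330];b=cv2.imread("pics/top0.png")[145:270,190:315]
cv2.imwrite("pics/z.png",cv2.resize(np.hstack([a,b]),None,fx=3.2,fy=3.2,interpolation=cv2.INTER_CUBIC))
```

```text
(no output)
```

View pics/z.png

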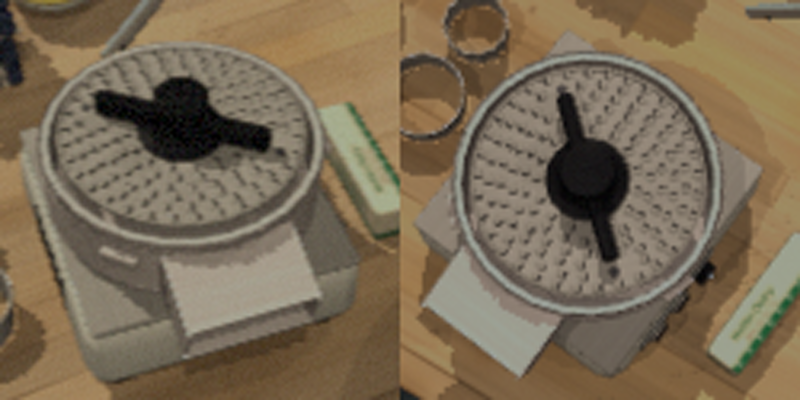

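```bash
cat > h.py <<'E'
from workcell import env, vision
import numpy as np
from scipy.spatial.transform import Rotation as R
def tool():
    o=env.get_obs();T=np.eye(4);T[:3,:3]=R.from_euler('xyz',o['tool_rot']).as_matrix();T[:3,3]=o['ee_pos'];return T
def ray(n,u,v,T=None):
    i=vision.camera_info(n);K=i['mtx'];C=i['cam_to_world'] if n!='wrist' else T@i['hand_eye']
    d=C[:3,:3]@np.array([(u-K[0,2])/K[0,0],-(v-K[1,2])/K[1,1],-1]);return C[:3,3],d/np.linalg.norm(d)
def tri(*rs):
    A=sum(np.eye(3)-np.outer(d,d) for c,d in rs);b=sum((np.eye(3)-np.outer(d,d))@c for c,d in rs);p=np.linalg.solve(A,b)
    return p,[np.linalg.norm(np.cross(p-c,d)) for c,d in rs]
def at(r,z):
    c,d=r;return c+d*(z-c[2])/d[2]
E
python3 - <<'E'
from h import *
for s,t in(((261.6,195.6),(248.4,198.4)),((288.8,206),(241.6,175.3)),((236.3,195.6),(255,225.6)),((288.8,206),(255,225.6)),((236.3,195.6),(241.6,175.3))):
    p,e=tri(ray('scene',*s),ray('top',*t));print(p.round(4),np.round(e,4))
for uv in((248.4,198.4),): print(at(ray('top',*uv),.169))
for uv in((241.6,175.3),(255,225.6)): print(at(ray('top',*uv),.153))
for p in((401,160),): pass
E
```

```text
[0.5215 0.0935 0.1633] [0.0004 0.0004]
[0.5133 0.0963 0.175 ] [0.0574 0.0574]
[0.5062 0.1091 0.1767] [0.0568 0.0568]
[0.462  0.0783 0.1529] [0.0005 0.0005]
[0.5793 0.1097 0.1452] [0.0005 0.0005]
[0.51993271 0.0932382  0.169     ]
[0.57754994 0.10967328 0.153     ]
[0.46145884 0.07812138 0.153     ]
```

```bash
R='x'; python3 -m pendant '[[0,0,0,0.088,-0.086,-0.02,1],[0,0,0,0.088,-0.086,-0.02,1],[0,0,0,0.088,-0.086,-0.02,1],[0,0,0,0.088,-0.086,-0.02,1],[0,0,0,0.088,-0.086,-0.02,1]]' && python3 -m pendant '[[0,0,0,0.088,-0.086,-0.02,1],[0,0,0,0.088,-0.086,-0.02,1],[0,0,0,0.088,-0.086,-0.02,1],[0,0,0,0.088,-0.086,-0.02,1],[0,0,0,0.088,-0.086,-0.02,1]]'; python3 -c "
from h import *
print(env.get_obs()['joint_positions'])"
```

```text
t: 0.52
ee_pos: [0.2287, -0.3757, 0.275]
tool_rot: [-3.141, 0.0, 0.24]
ft_force: [0.9, -0.8, 0.3]
gripper_width: 0.997
finger_force: 0.0
t: 0.93
ee_pos: [0.3261, -0.219, 0.3053]
tool_rot: [-3.142, 0.0, 0.24]
ft_force: [-0.2, 0.3, -0.0]
gripper_width: 0.996
finger_force: 0.0
[ 0.87168438 -0.0337157  -0.31154647  1.76258451 -0.01014431  1.41147262
 -0.76915482]
```

```bash
python3 -m pendant '[[0,0,0,0.088,-0.086,0,1],[0,0,0,0.088,-0.086,0,1],[0,0,0,0.088,-0.086,0,1],[0,0,0,0.088,-0.086,0,1],[0,0,0,0.088,-0.086,0,1]]' && python3 -m pendant '[[0,0,0,0.088,-0.086,0,1],[0,0,0,0.088,-0.086,0,1],[0,0,0,0.088,-0.086,0,1],[0,0,0,0.088,-0.086,0,1],[0,0,0,0,0,0,1]]'; python3 -c "
from h import *
import cv2
print(env.get_obs()['joint_positions']);print(tool());cv2.imwrite('pics/w1.png',vision.capture('wrist'))"
```

```text
t: 1.35
ee_pos: [0.4236, -0.0626, 0.3051]
tool_rot: [3.141, 0.0, 0.239]
ft_force: [1.5, -0.7, -0.4]
gripper_width: 0.999
finger_force: 0.0
t: 1.77
ee_pos: [0.5026, 0.0699, 0.3044]
tool_rot: [-3.134, -0.002, 0.252]
ft_force: [-0.3, 1.1, -1.1]
gripper_width: 1.001
finger_force: 0.0
[ 0.37131778  0.2583878  -0.67859476  1.49345785  0.15460187  1.44454781
 -1.62882452]
[[ 9.68392675e-01  2.49430563e-01 -1.48123681e-04  5.02624513e-01]
 [ 2.49423696e-01 -9.68361251e-01  8.01919184e-03  6.99102795e-02]
 [ 1.85679431e-03 -7.80267219e-03 -9.99967835e-01  3.04377132e-01]
 [ 0.00000000e+00  0.00000000e+00  0.00000000e+00  1.00000000e+00]]
```

View pics/w1.png

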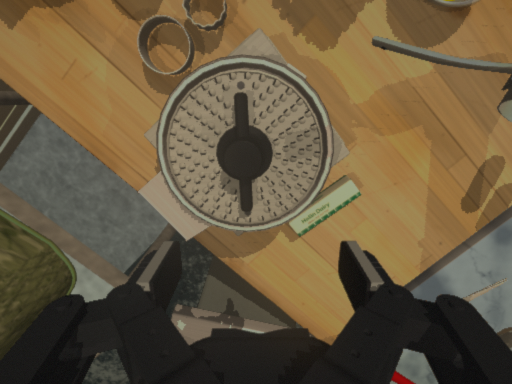

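The wrist view shows the hub cap at about (245,152), wing ends at (240,95) and (246,208), and open fingertips near (170,243) and (350,243).

Run:
```python
from h import *
T=tool()
p,e=tri(ray('wrist',245,152,T),ray('top',248.4,198.4),ray('scene',261.6,195.6));print(p,e)
print(at(ray('wrist',245,152,T),.169))
a=at(ray('wrist',240,95,T),.153);b=at(ray('wrist',246,208,T),.153);print(a,b,(a+b)/2,np.degrees(np.arctan2(*(a-b)[1::-1])))
i=vision.camera_info('wrist');K=i['mtx'];H=np.linalg.inv(i['hand_eye'])
for z in(-.013,0,.001,.014):
  for x in (.011,-.011):
   for y in(-.0425,-.057):
    c=H@[x,y,z,1];print(z,x,y,(K[0,0]*c[0]/-c[2]+K[0,2]).round(),(K[1,1]*-c[1]/-c[2]+K[1,2]).round())
```

```text
[0.52408594 0.09012966 0.15818974] [np.float64(0.003176338857024724), np.float64(0.0037338210953565196), np.float64(0.0008647382070953284)]
[0.52755313 0.08712939 0.169     ]
[0.57747696 0.10481529 0.153     ] [0.46387299 0.07183524 0.153     ] [0.52067498 0.08832527 0.153     ] 16.18839119354912
-0.013 0.011 -0.0425 170.0 249.0
-0.013 0.011 -0.057 140.0 249.0
-0.013 -0.011 -0.0425 175.0 287.0
-0.013 -0.011 -0.057 146.0 287.0
0 0.011 -0.0425 178.0 236.0
0 0.011 -0.057 150.0 236.0
0 -0.011 -0.0425 182.0 272.0
0 -0.011 -0.057 155.0 272.0
0.001 0.011 -0.0425 178.0 236.0
0.001 0.011 -0.057 151.0 236.0
0.001 -0.011 -0.0425 182.0 271.0
0.001 -0.011 -0.057 156.0 271.0
0.014 0.011 -0.0425 185.0 225.0
0.014 0.011 -0.057 160.0 225.0
0.014 -0.011 -0.0425 188.0 258.0
0.014 -0.011 -0.057 164.0 258.0
```

```bash
python3 -m pendant '[[0,0,0,0.04,-0.026,0,1],[0,0,0,0.036,-0.026,0,1],[0,0,0,0,0,0,1],[0,0,0,0,0,0,1],[0,0,0,0,0,0,1]]'; python3 -c "
from h import *
import cv2
T=tool();np.save('T2.npy',T);print(env.get_obs()['joint_positions']);cv2.imwrite('pics/w2.png',cv2.resize(vision.capture('wrist')[130:330,140:380],None,fx=3,fy=3,interpolation=2))"
```

```text
t: 2.23
ee_pos: [0.5193, 0.0801, 0.305]
tool_rot: [3.14, 0.001, 0.238]
ft_force: [-0.6, 0.1, -0.5]
gripper_width: 1.006
finger_force: 0.0
[ 0.32497867  0.30156862 -0.67477239  1.44303406  0.18880196  1.46367383
 -1.68066342]
```

View pics/w2.png

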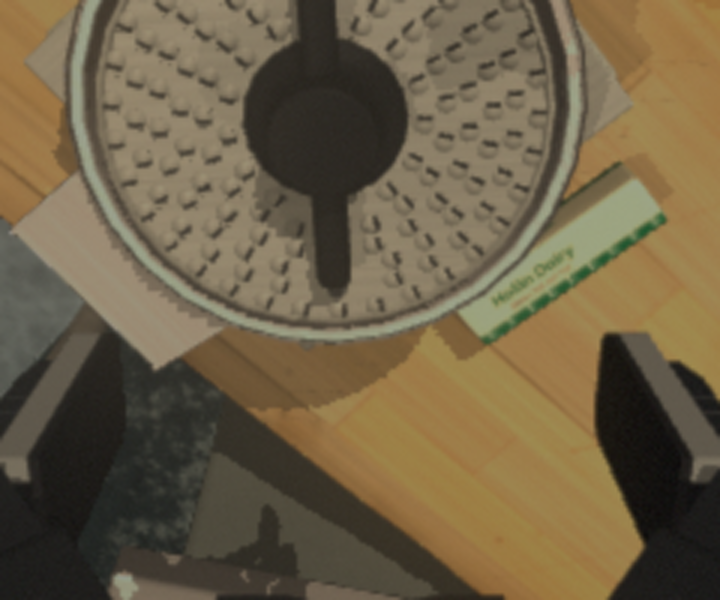

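The hub cap is at about (246.7,177) and the near wing end at (250.7,226.7). The fingertips are at about (180,242) and (340,242).

Run:
```python
from h import *
T=np.load('T2.npy')
r=[ray('wrist',246.7,177,T),ray('top',248.4,198.4),ray('scene',261.6,195.6)]
for s in((0,1,2),(0,1),(0,2)): print(tri(*[r[i] for i in s]))
print(at(r[0],.169),at(r[1],.169),at(r[2],.169),T[:3,3])
```

```text
(array([0.52073457, 0.09351163, 0.16447396]), [np.float64(0.0010550440101528289), np.float64(0.0002650681575694254), np.float64(0.0010812077554288855)])
(array([0.52044785, 0.09311527, 0.16665904]), [np.float64(0.00015903923014102454), np.float64(0.0001590392301410668)])
(array([0.52061889, 0.09366855, 0.16453686]), [np.float64(0.001056627411795875), np.float64(0.0010566274117958501)])
[0.52113521 0.09300604 0.169     ] [0.51993271 0.0932382  0.169     ] [0.51857713 0.09838587 0.169     ] [0.51932827 0.08009286 0.30504842]
```

```bash
python3 -m pendant '[[0,0,0,0.014,-0.042,0.08,1],[0,0,0,0,0,0.1,1],[0,0,0,0,0,0.1,1],[0,0,0,0,0,0.08,1],[0,0,0,0,0,0.08,1]]';python3 -m pendant '[[0,0,0,0,0,0.05,1],[0,0,0,0,0,0,1],[0,0,0,0,0,0,1],[0,0,0,0,0,0,1]]'; python3 -c "
from h import *
import cv2
T=tool();np.save('T3.npy',T);print(T[:3,3],env.get_obs()['joint_positions']);cv2.imwrite('pics/w3.png',np.hstack([vision.capture('wrist'),vision.capture('scene')[150:342,180:308].repeat(2,0).repeat(2,1)]))"
```

```text
t: 2.7
ee_pos: [0.5203, 0.0933, 0.1721]
tool_rot: [3.14, 0.001, 0.238]
ft_force: [-0.1, -0.4, -0.1]
gripper_width: 1.0
finger_force: 0.0
t: 3.03
ee_pos: [0.5218, 0.0946, 0.1597]
tool_rot: [3.141, -0.002, 0.239]
ft_force: [0.1, 0.5, 0.6]
gripper_width: 0.999
finger_force: 0.0
[0.52179831 0.09456309 0.1596758 ] [ 0.28127049  0.40856718 -0.65200657  1.67995953  0.26906854  1.14189626
 -1.77527689]
```

View pics/w3.png

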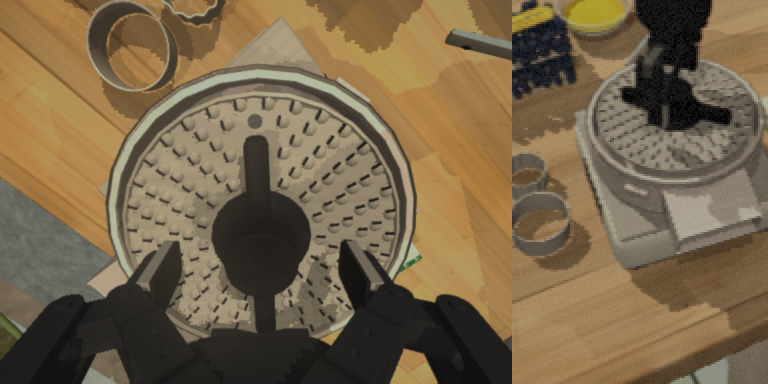

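The fingers straddle the hub cap at about (261,240), well centred, with the far wing at (257,140–200). I'll go down gently, watching the force.

```bash
python3 -m pendant '[[0,0,0,-0.002,0,0.013,1],[0,0,0,0,0,0.01,1],[0,0,0,0,0,0.01,1],[0,0,0,0,0,0,1]]';python3 -m pendant '[[0,0,0,0,0,0.007,1],[0,0,0,0,0,0,1],[0,0,0,0,0,0,1]]'
```

```text
t: 3.47
ee_pos: [0.5199, 0.0945, 0.1477]
tool_rot: [3.142, 0.001, 0.24]
ft_force: [-0.2, -0.1, 0.5]
gripper_width: 0.998
finger_force: 0.0
t: 3.72
ee_pos: [0.5203, 0.0947, 0.1461]
tool_rot: [-3.142, 0.0, 0.24]
ft_force: [0.1, -0.1, 0.5]
gripper_width: 0.993
finger_force: 0.0
```

```bash
python3 -m pendant '[[0,0,0,0,0,0.008,1],[0,0,0,0,0,0,1],[0,0,0,0,0,0,1]]';python3 -m pendant '[[0,0,0,0,0,0.008,1],[0,0,0,0,0,0,1],[0,0,0,0,0,0,1]]'; python3 -c "
from h import *
import cv2
cv2.imwrite('pics/s4.png',cv2.resize(vision.capture('scene')[150:260,195:335],None,fx=5,fy=5,interpolation=2))"
```

```text
t: 3.97
ee_pos: [0.5203, 0.0947, 0.1437]
tool_rot: [3.142, 0.0, 0.24]
ft_force: [-0.0, 0.4, 0.7]
gripper_width: 0.997
finger_force: 0.0
t: 4.22
ee_pos: [0.5203, 0.0947, 0.1413]
tool_rot: [3.142, 0.0, 0.24]
ft_force: [0.3, -0.4, 0.4]
gripper_width: 0.997
finger_force: 0.0
```

View pics/s4.png

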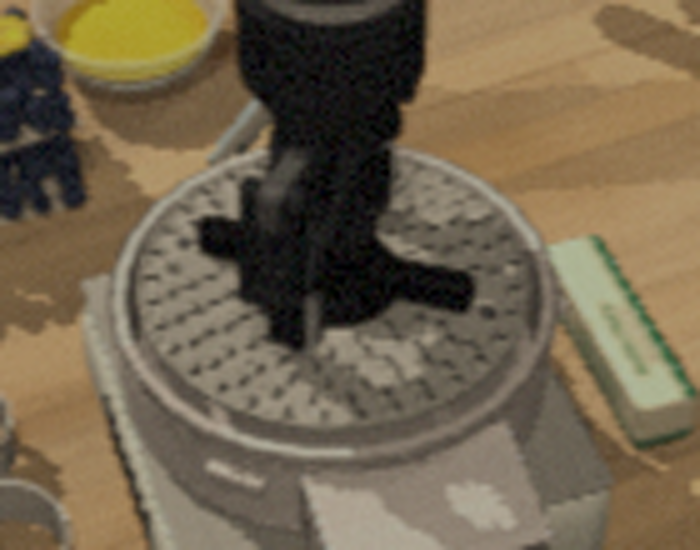

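The fingertip, at about (300,345) in the crop, hangs just over the plate with no contact force. I'll turn about the tool's z.

```bash
for i in 1; do python3 -m pendant '[[0,0,0.025,0,0,0,1],[0,0,0.025,0,0,0,1],[0,0,0.025,0,0,0,1],[0,0,0.025,0,0,0,1],[0,0,0.025,0,0,0,1]]'; done; python3 -c "
from h import *
o=env.get_obs();print(o['joint_positions'],o['moment'])"
```

```text
t: 4.68
ee_pos: [0.5204, 0.0948, 0.1416]
tool_rot: [-3.142, -0.0, -0.157]
ft_force: [0.1, 0.4, 0.2]
gripper_width: 0.998
finger_force: 0.0
[ 0.21502928  0.40810193 -0.56119569  1.70708884  0.2398614   1.0953973
 -2.14722392] [-0.0122021  -0.00474469  0.0362616 ]
```

```bash
python3 -m pendant '[[0,0,-0.038,0,0,0,1],[0,0,-0.038,0,0,0,1],[0,0,-0.038,0,0,0,1],[0,0,-0.038,0,0,0,1],[0,0,-0.038,0,0,0,1]]';python3 -m pendant '[[0,0,-0.038,0,0,0,1],[0,0,-0.038,0,0,0,1],[0,0,-0.038,0,0,0,1],[0,0,-0.038,0,0,0,1],[0,0,-0.038,0,0,0,1]]'; python3 -c "
from h import *
o=env.get_obs();print(o['joint_positions'],o['moment'])"
```

```text
t: 5.1
ee_pos: [0.5204, 0.0947, 0.1416]
tool_rot: [3.141, -0.0, 0.45]
ft_force: [-0.0, 0.8, -0.2]
gripper_width: 1.0
finger_force: 0.0
t: 5.52
ee_pos: [0.5205, 0.0947, 0.1416]
tool_rot: [3.141, -0.0, 1.047]
ft_force: [0.7, -0.1, -0.9]
gripper_width: 0.998
finger_force: 0.0
[ 0.39451951  0.4759521  -0.82306687  1.70070826  0.38025873  1.13263742
 -1.06167878] [-0.02013192  0.0046174   0.04165435]
```

```bash
python3 -m pendant '[[0,0,-0.025,0,0,0,1],[0,0,-0.025,0,0,0,1],[0,0,-0.025,0,0,0,1],[0,0,-0.025,0,0,0,1],[0,0,-0.025,0,0,0,1]]'; python3 -c "
from h import *
o=env.get_obs();print(o['joint_positions'],o['moment'])"
```

```text
t: 5.93
ee_pos: [0.5205, 0.0946, 0.1416]
tool_rot: [3.141, 0.0, 1.437]
ft_force: [-0.6, 0.3, -0.2]
gripper_width: 1.0
finger_force: 0.1
[ 0.45051544  0.50831431 -0.91322305  1.69888594  0.43548298  1.15194675
 -0.71690336] [-0.05180643  0.00667862 -0.00926895]
```

```bash
for k in 1; do python3 -m pendant '[[0,0,-0.022,0,0,0,1],[0,0,-0.022,0,0,0,1],[0,0,-0.022,0,0,0,1],[0,0,-0.022,0,0,0,1],[0,0,-0.022,0,0,0,1]]'; done; python3 -c "
from h import *
import cv2
o=env.get_obs();print(o['joint_positions'],o['moment']);cv2.imwrite('pics/t5.png',cv2.resize(np.hstack([vision.capture('top')[145:270,190:315],vision.capture('scene')[150:275,195:320]]),None,fx=3.2,fy=3.2,interpolation=2))"
```

```text
t: 6.35
ee_pos: [0.5206, 0.0942, 0.1415]
tool_rot: [3.142, 0.001, 1.782]
ft_force: [0.2, 0.1, 0.5]
gripper_width: 0.998
finger_force: 0.3
[ 0.49734474  0.54212258 -0.99379515  1.6974186   0.48890571  1.17326067
 -0.41562299] [-0.07180934 -0.02725845 -0.06081994]
```

View pics/t5.png

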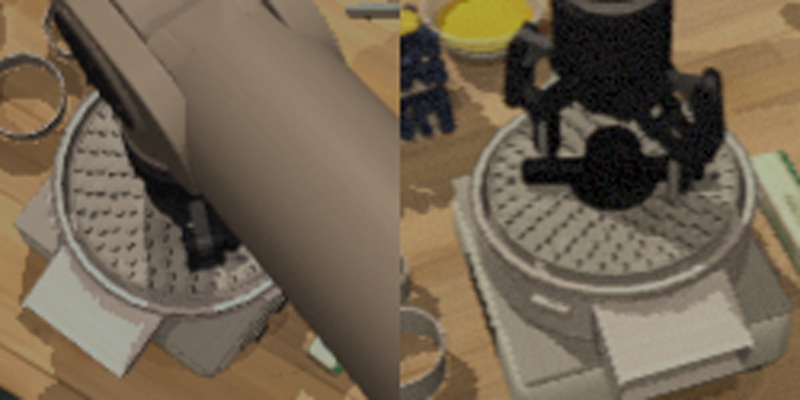

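The wings have turned (now level in the scene view), pushed symmetrically by both fingers. I'll keep going.

```bash
python3 -m pendant '[[0,0,-0.022,0,0,0,1],[0,0,-0.022,0,0,0,1],[0,0,-0.022,0,0,0,1],[0,0,-0.022,0,0,0,1],[0,0,-0.022,0,0,0,1]]';  python3 -c "
from h import *
o=env.get_obs();print(o['joint_positions'],o['moment'])"
```

```text
t: 6.87
ee_pos: [0.5206, 0.0943, 0.1415]
tool_rot: [-3.141, 0.001, 2.126]
ft_force: [-0.5, -0.4, 0.2]
gripper_width: 1.002
finger_force: 0.3
[ 0.53991652  0.58095889 -1.0746409   1.69606736  0.54534754  1.19881267
 -0.11843382] [-0.16306452  0.00885977 -0.0041528 ]
```

```bash
python3 -m pendant '[[0,0,-0.022,0,0,0,1],[0,0,-0.022,0,0,0,1],[0,0,-0.022,0,0,0,1],[0,0,-0.022,0,0,0,1],[0,0,-0.022,0,0,0,1]]';  python3 -c "
from h import *
o=env.get_obs();print(o['joint_positions'],o['moment'])"
```

```text
t: 7.28
ee_pos: [0.5205, 0.0944, 0.1415]
tool_rot: [-3.141, 0.0, 2.471]
ft_force: [-1.1, -1.1, 0.2]
gripper_width: 0.995
finger_force: 0.3
[ 0.57711205  0.62432854 -1.15324996  1.69502161  0.60361237  1.22876842
  0.17967997] [-0.02918664  0.01093846 -0.02133054]
```

```bash
python3 -m pendant '[[0,0,-0.022,0,0,0,1],[0,0,-0.022,0,0,0,1],[0,0,-0.022,0,0,0,1],[0,0,-0.022,0,0,0,1],[0,0,-0.022,0,0,0,1]]';  python3 -c "
from h import *
o=env.get_obs();print(o['joint_positions'],o['moment'])"
```

```text
t: 7.7
ee_pos: [0.5205, 0.0945, 0.1415]
tool_rot: [-3.141, 0.0, 2.817]
ft_force: [-0.2, -0.9, 1.0]
gripper_width: 1.004
finger_force: 0.3
[ 0.59820588  0.65495214 -1.20343841  1.69437827  0.64232613  1.25070892
  0.49396534] [ 0.02826916  0.0906615  -0.03283779]
```

```bash
python3 -m pendant '[[0,0,-0.022,0,0,0,1],[0,0,-0.022,0,0,0,1],[0,0,-0.022,0,0,0,1]]';  python3 -c "
from h import *
o=env.get_obs();print(o['joint_positions'],o['moment'])"
```

```text
t: 7.95
ee_pos: [0.5205, 0.0946, 0.1415]
tool_rot: [-3.141, 0.0, 3.024]
ft_force: [-0.2, -0.3, -0.0]
gripper_width: 0.999
finger_force: 0.3
[ 0.60465204  0.66552523 -1.22002443  1.69417396  0.6554244   1.25853208
  0.69077412] [-0.08025458  0.01543717 -0.00998155]
```

```bash
python3 -m pendant '[[0,0,-0.022,0,0,0,1],[0,0,-0.022,0,0,0,1],[0,0,-0.022,0,0,0,1],[0,0,-0.022,0,0,0,1],[0,0,-0.022,0,0,0,1]]';  python3 -c "
from h import *
o=env.get_obs();print(o['joint_positions'],o['moment'])"
```

```text
t: 8.37
ee_pos: [0.5205, 0.0946, 0.1415]
tool_rot: [-3.141, -0.0, -2.913]
ft_force: [-0.1, 0.2, -0.7]
gripper_width: 1.0
finger_force: 0.3
[ 0.61064526  0.67596848 -1.23576298  1.69407918  0.6680725   1.26621555
  1.02619897] [ 0.0669501   0.05458545 -0.0313064 ]
```

```bash
python3 -m pendant '[[0,0,-0.022,0,0,0,1],[0,0,-0.022,0,0,0,1],[0,0,-0.022,0,0,0,1],[0,0,-0.022,0,0,0,1],[0,0,-0.022,0,0,0,1]]';  python3 -c "
from h import *
o=env.get_obs();print(o['joint_positions'],o['moment'])"
```

```text
t: 8.78
ee_pos: [0.5204, 0.0945, 0.1414]
tool_rot: [-3.141, -0.0, -2.568]
ft_force: [-0.9, 0.3, 0.4]
gripper_width: 0.998
finger_force: 0.3
[ 0.61375508  0.68171893 -1.24425867  1.69405875  0.67505991  1.27071422
  1.36626243] [-0.06216561  0.05533416 -0.00717992]
```

```bash
python3 -m pendant '[[0,0,-0.022,0,0,0,1],[0,0,-0.022,0,0,0,1],[0,0,-0.022,0,0,0,1],[0,0,-0.022,0,0,0,1],[0,0,-0.022,0,0,0,1]]';  python3 -c "
from h import *
o=env.get_obs();print(o['joint_positions'],o['moment'])"
```

```text
t: 9.2
ee_pos: [0.5201, 0.0939, 0.1414]
tool_rot: [3.141, -0.002, -2.225]
ft_force: [-1.3, -1.1, 0.9]
gripper_width: 0.997
finger_force: 7.4
[ 0.6160537   0.685034   -1.2488849   1.69378118  0.67862808  1.27454847
  1.70672023] [-0.21860348  0.29323416 -0.66754667]
```

```bash
python3 -m pendant '[[0,0,-0.022,0,0,0,1],[0,0,-0.022,0,0,0,1],[0,0,-0.022,0,0,0,1],[0,0,-0.022,0,0,0,1]]';  python3 -c "
from h import *
o=env.get_obs();print(o['joint_positions'],o['moment'])"
```

```text
t: 9.53
ee_pos: [0.5201, 0.0936, 0.1414]
tool_rot: [3.141, -0.002, -1.949]
ft_force: [-2.4, -1.7, 1.7]
gripper_width: 1.0
finger_force: 7.5
[ 0.61724269  0.68696678 -1.25154762  1.69372986  0.68106819  1.27635563
  1.98126773] [-0.22027108  0.2783551  -0.73070938]
```

The moment jumped to about 0.7 N m, so the slot is over the pin. I'll back the turn off, lift clear, and close the fingers.

```bash
python3 -m pendant '[[0,0,0.036,0,0,0,1],[0,0,0.036,0,0,0,1],[0,0,0.036,0,0,0,1],[0,0,0,0,0,-0.06,1],[0,0,0,0,0,-0.12,1]]'; python3 -m pendant '[[0,0,0,0,0,-0.1,1],[0,0,0,0,0,-0.05,0],[0,0,0,0,0,0,-1],[0,0,0,0,0,0,-1],[0,0,0,0,0,0,-1]]' 20; python3 -m pendant '[[0,0,0,0,0,0,-1],[0,0,0,0,0,0,-1],[0,0,0,0,0,0,-1],[0,0,0,0,0,0,-1],[0,0,0,0,0,0,-1]]';python3 -c "
from h import *
import cv2
T=tool();np.save('T6.npy',T);o=env.get_obs();print(o['moment']);cv2.imwrite('pics/t6.png',cv2.resize(np.hstack([vision.capture('wrist')[134:384,130:380],vision.capture('scene')[150:275,195:320].repeat(2,0).repeat(2,1)]),None,fx=1.6,fy=1.6,interpolation=2))"
```

```text
t: 9.95
ee_pos: [0.5177, 0.0927, 0.1922]
tool_rot: [3.137, -0.008, -2.288]
ft_force: [-0.2, -1.6, 1.2]
gripper_width: 1.003
finger_force: 0.0
t: 10.37
ee_pos: [0.5199, 0.0942, 0.2394]
tool_rot: [3.141, -0.002, -2.287]
ft_force: [0.0, -0.8, -0.1]
gripper_width: 0.454
finger_force: 0.0
t: 10.78
ee_pos: [0.5202, 0.0947, 0.2401]
tool_rot: [3.141, -0.0, -2.286]
ft_force: [-0.7, 0.1, -0.0]
gripper_width: -0.003
finger_force: 0.0
[-0.03895937  0.03785986 -0.01198055]
```

View pics/t6.png

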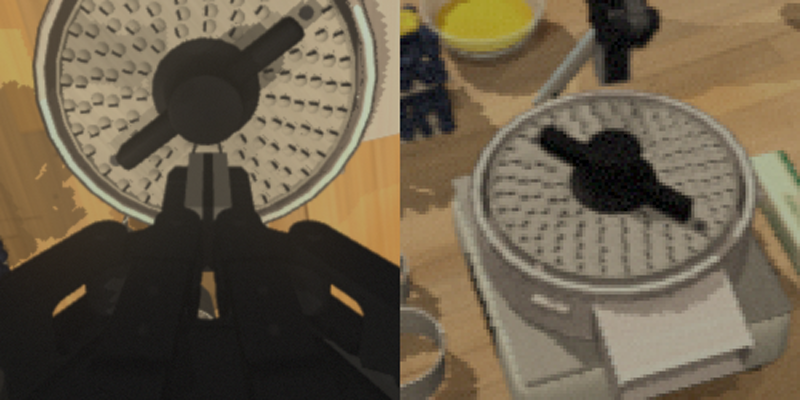

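The disc sits level, with the hub cap at about crop (205,105), in line with the closed fingers. I'll press the hub down.

```bash
python3 -m pendant '[[0,0,0,0,0.004,0.06,-1],[0,0,0,0,0,0.08,-1],[0,0,0,0,0,0.04,-1],[0,0,0,0,0,0.01,-1],[0,0,0,0,0,0,-1]]'; python3 -m pendant '[[0,0,0,0,0,0.01,-1],[0,0,0,0,0,0.01,-1],[0,0,0,0,0,0,-1]]'
```

```text
t: 11.3
ee_pos: [0.519, 0.0952, 0.1827]
tool_rot: [3.14, -0.002, -2.286]
ft_force: [-0.2, -0.3, -0.4]
gripper_width: -0.001
finger_force: 0.0
t: 11.55
ee_pos: [0.5202, 0.096, 0.1783]
tool_rot: [-3.141, 0.002, -2.286]
ft_force: [-0.7, 0.5, 0.7]
gripper_width: -0.001
finger_force: 0.3
```

```bash
python3 -m pendant '[[0,0,0,0,0,0.008,-1],[0,0,0,0,0,0.008,-1],[0,0,0,0,0,0,-1]]';python3 -m pendant '[[0,0,0,0,0,0.006,-1],[0,0,0,0,0,0,-1],[0,0,0,0,0,0,-1]]'
```

```text
t: 11.8
ee_pos: [0.5202, 0.096, 0.1738]
tool_rot: [-3.14, 0.002, -2.286]
ft_force: [-0.0, 0.0, 5.1]
gripper_width: -0.001
finger_force: 2.0
t: 12.05
ee_pos: [0.5202, 0.096, 0.1731]
tool_rot: [-3.14, 0.002, -2.286]
ft_force: [-1.9, -1.5, 10.1]
gripper_width: -0.003
finger_force: 5.2
```

```bash
python3 -m pendant '[[0,0,0,0,0,0.008,-1],[0,0,0,0,0,0,-1],[0,0,0,0,0,0,-1]]'; python3 -m pendant '[[0,0,0,0,0,0.01,-1],[0,0,0,0,0,0,-1],[0,0,0,0,0,0,-1]]'
```

```text
t: 12.3
ee_pos: [0.5202, 0.0961, 0.173]
tool_rot: [-3.138, 0.001, -2.286]
ft_force: [-5.9, -4.1, 22.3]
gripper_width: -0.002
finger_force: 11.4
t: 12.55
ee_pos: [0.5203, 0.0961, 0.1729]
tool_rot: [-3.136, 0.0, -2.286]
ft_force: [-11.5, -6.5, 37.9]
gripper_width: 0.002
finger_force: 19.1
```

Height is constant while the force rises to 38 N, so the disc is on its hard stop. I'll retreat and check.

```bash
python3 -m pendant '[[0,0,0,0,0,-0.03,-1],[0,0,0,0,0,-0.08,-1],[0,0,0,0,0,-0.12,-1],[0,0,0,0,0,-0.12,-1],[0,0,0,0,0,0,-1]]'; python3 -m pendant '[[0,0,0,0,0,0,-1],[0,0,0,0,0,0,-1],[0,0,0,0,0,0,-1]]'; python3 -c "
from h import *
import cv2
T=tool();np.save('T7.npy',T);cv2.imwrite('pics/t7.png',np.hstack([vision.capture('wrist')[84:384,110:410],cv2.resize(vision.capture('scene')[160:260,205:325],None,fx=3,fy=3,interpolation=2)]))"
```

```text
t: 12.97
ee_pos: [0.5226, 0.0981, 0.2776]
tool_rot: [-3.135, 0.011, -2.286]
ft_force: [0.6, 1.5, 0.1]
gripper_width: -0.002
finger_force: 0.0
t: 13.22
ee_pos: [0.5188, 0.0948, 0.269]
tool_rot: [3.14, -0.003, -2.286]
ft_force: [-0.1, 1.4, -0.2]
gripper_width: -0.001
finger_force: 0.0
```

View pics/t7.png

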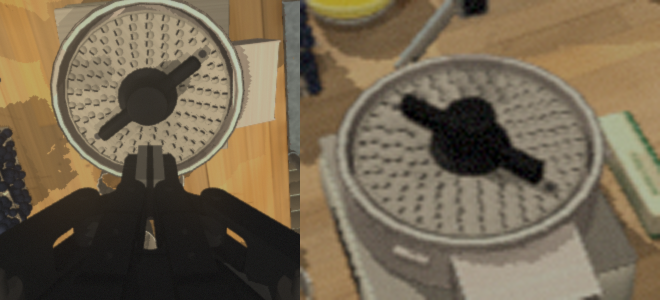

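The disc is level, and the plate now sits below the rim. The cap is at about (471,115) in the right half, and the gripper is clear. The contact height of 0.173 − 0.014 = 0.159 m matches "fully home".

```bash
python3 -c "
from workcell import env
print(env.sign_off())"
```

```text
the job is handed in; nothing more can be done
None
```

The disc was turned until its slot dropped over the pin and pressed down to its hard stop (hub top at about 159 mm); I handed the job in with the gripper clear at about 13 s, and sign-off returned no verdict.

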